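Park the spring plunger and slide the router's side stop back

ROBOT

A 6-joint arm with a two-finger parallel gripper is mounted at the origin on the work surface. World frame = base frame: x ahead of the robot, y to its left, z up, the work surface at z = 0. Lengths are in m, angles in rad, forces in N, time in s.
With the tool pointing down it reaches from about 0.25 to 0.775 m from the base axis. Payload 4 kg.
Tool frame: the origin (TCP) lies at the very end of the fingers, on their centre line; the grasp point (between the pads) lies tcp_to_grasp behind it (tcp_to_grasp is the distance from the TCP to the grasp point, in m); z points along the fingers, y is the direction in which the jaws open and shut (so a half turn about z gives the same grasp; the last joint's range is limited). The gripper opens to 94 mm and grips with 3 to 60 N. Pads are 16 mm wide; open, the fingers measure 119 mm over their backs; the gripper's body (75 mm by 177 mm) begins 78 mm behind the grasp point.
Start: joints at [1.047, 0.087, 1.371, -0, 1.684, -0.103], TCP at [0.225, 0.502, 0.206] pointing down, gripper open.
Joint ranges: [-3.1, 3.1], [-0.76, 2.03], [0.27, 2.55], [-1.08, 4.22], [0.17, 2.65], [-2.57, 2.57]. Speed limits (rad/s): [2.79, 2.79, 3.14, 3.14, 3.14, 3.14].

INTERFACE

Orientations are given as [roll, pitch, yaw] about the fixed x, y, z axes, in that order (R = Rz(yaw) Ry(pitch) Rx(roll)).
In Python, from bench import * gives the robot as it stands.
- The arm moves only by the tool play_rows, never from a script. Its argument "rows" is a list of rows, each a list of 3 entries, a list of its own where there are three numbers: the finger opening in cm, from 0 to 9.4, then the shift along the world's x, y, z in cm, then the turn, a rotation vector about the world's x, y, z in rad. A call has 1 to 8 rows; each row is the pose to reach, as a shift and turn from the pose commanded when the call began; what a row does not reach only later rows make up. A row lasts 1/12 s, in which the tool goes at most 41.7 mm and 7.16 degrees, less where a joint would pass 70% of its speed; a pose out of reach is approached as far as the arm can. A call with a gripper value outside its range is refused whole. The fingers move at their own pace and stop on an object; the grip force is fixed at half the most. Time passes only in rows, so rows that repeat a pose let the fingers close. It gives the time, the measured TCP pose, the force and the opening at its end, in the units of the state.
- get_obs(): the state, without advancing time (a new reading comes with each control period).
- snapshot(name): name is "side" or "top" or "wrist"; returns a dict with "pixels" (480x640x3 uint8, red, green, blue), "fx", "fy", "cx", "cy" (pixels), "rvec" (rotation vector, rad) and "tvec" (3), from world to camera coordinates, as OpenCV has them. Camera axes: x right, y down, z forward; pixel columns grow to the right and rows downward; lengths in m; the calibration is good to about 2 mm. A picture is of the moment at which its call begins. There is no depth.
- close_job(): hands the job in, once; it reports no verdict.
Trained networks look in the newest picture that a camera, given by its name, has taken for a name from the list of things; names that differ only in an ending like _2 or _b are one class to them, and where a whole thing is asked for, a point or a joint stands for the part that bears it (a point fixed in the world has none). Each returns a list of dicts, best first, with "confidence" (0 to 1); they miss things now and then, are a little off and sometimes report something else, mostly with a low value. They report only what shows in the picture. A call takes as long as a camera call.
- silhouettes(camera, label): "mask" (480x640 bool, what is visible of it) and "point" ([row, column] in pixels, amid what is visible of it).
The state is a dict: "time": time; "joint_positions": joint angles; "qvel": joint speeds; "joint_torque": joint torques, N m; "tool_pos": TCP position; "ee_rot": TCP orientation; "wrist_force": force on the tool from outside, world axes, zero at the start; "wrist_torque": the same for the moment, N m; "width": finger opening in m.
Only numpy, scipy, OpenCV 4.12 (cv2) and the standard library are available. Lean on these libraries where they do the work, as an engineer would, in place of code of your own. Each camera call takes 0.05 s, during which the arm holds its last target. There are 200 camera calls.

TASK

The side stop on the router bed is locked by a spring plunger. Pull the plunger's T-handle straight up and twist it about a sixth of a turn counter-clockwise (seen from above) into its rest notch, so that it stays up by itself when you let go; then push the freed stop carriage along its rail, fully home against the end block, and leave the plunger parked in its notch. Do not knock over the bottle or the hold-down stud.

Things in the scene. Friction and masses are not known exactly. Their poses are not given: they have to be found in the camera images.
- handle_mid (a point): centre of the black T-handle: bar 64 mm long, 14 wide, 22 tall on a 12 mm stem; half-way up the bar, on the plunger's axis, 97 mm above the table when locked. Its y axis runs along the bar and turns with it; z is up. Locked, y is also the way the carriage is to be pushed. Below the bar there is a 17 mm gap down to the steel collar (58 mm across) when locked
- plunger (a joint): lift in m: 0 locked, 0.012 parked in the rest notch, 0.024 upper limit. Its spring pulls down with 6 N at 0, 11 N at the limit. A cross pin under the handle sits in a deep slot of the collar when locked; lift it above 0.016 to clear the ridge (0.019 to 0.023 is good), twist, and let it down into the notch
- handle (a joint): twist of the T-handle in rad: 0 locked, counter-clockwise from above positive, rest notch centred at 1.05 (60 degrees; the pin drops in within about 0.15 either side), limit 1.3. Turns easily once lifted
- carriage (a joint): travel of the stop carriage along its rail in m: 0 locked (1 mm of play), 0.088 fully home against the end block. Sliding it takes about 3 N once the plunger is up
- push_face (a point): centre of the grey carriage's flat rear end, the face to push: 56 mm wide, from 15 to 48 mm above the table, this point at 35 mm. Its y axis is the direction of travel, towards the end block; z is up. The carriage is 130 mm long, the plunger's axis 96 mm ahead of this face; the rail behind the face is 14 mm high. A stop finger sticks out sideways (+x) near the front, 34 mm high
- bottle: upright white plastic bottle, 54 mm across and 150 mm tall, origin at the centre of its underside, z up
- stud: upright hold-down stud: rubber foot disc 56 mm across, thin steel post with a small round head, 72 mm tall, origin at the centre of its underside, z up

How it is judged:
By the outcome, as a careful person would: the job done as asked, in the order asked, and still so for the second after the job is handed in, with the robot touching nothing.
It also fails if it takes over 51 s, if anything falls off the work surface, if the arm or the gripper's body presses on something with over 40 N, if the wrist force passes 120 N, or if a joint passes its speed limit or range.

## Working session

There is one attempt and no reset: what is moved stays moved. The work goes in short steps, Python scripts to look and compute and a tool call to move; the robot and the scene stay as the last step left them, time stands still between calls to the robot, and variables do not carry over. Pictures are saved under pics/ and viewed, about 8 in all and at most 12, crops included, and the job is handed in when it is done.

Besides the shell and the picture viewer there is one more tool, called after ">>>" by a JSON object that holds its "method" and its "body". play_rows: Moves the arm, as the interface text tells. Its arguments: {"type":"object","properties":{"rows":{"type":"array"}},"required":["rows"]}

```bash
mkdir -p pics
cat > h.py <<'E'
from bench import *
import numpy as np, cv2
def P(s):
    R=cv2.Rodrigues(np.array(s["rvec"],float))[0]; return R,np.array(s["tvec"],float).ravel()
def ray(s,rc):
    R,t=P(s); d=R.T@np.array([(rc[1]-s["cx"])/s["fx"],(rc[0]-s["cy"])/s["fy"],1]); return -R.T@t,d/np.linalg.norm(d)
def atz(s,rc,z):
    o,d=ray(s,rc); return o+d*(z-o[2])/d[2]
def tri(rs):
    A=0;b=0
    for o,d in rs:
        M=np.eye(3)-np.outer(d,d);A=A+M;b=b+M@o
    return np.linalg.solve(A,b)
def proj(s,p):
    R,t=P(s);q=R@np.array(p)+t;return [s["cy"]+s["fy"]*q[1]/q[2],s["cx"]+s["fx"]*q[0]/q[2]]
def save(s,n): cv2.imwrite("pics/"+n,s["pixels"][:,:,::-1])
E
python3 - <<'E'
from h import *
np.set_printoptions(precision=4,suppress=True)
S={}
for c in("top","side"):
    s=S[c]=snapshot(c);save(s,c+"0.png")
    print(c,ray(s,[240,320]))
    for l in("handle","handle_mid","carriage","push_face","bottle","stud"):
        for r in silhouettes(c,l)[:2]: print(c,l,round(r["confidence"],2),r["point"],r["mask"].sum())
o=get_obs();print(o)
a=cv2.hconcat([S["top"]["pixels"],S["side"]["pixels"]])
E
```

```text
top (array([0.4966, 0.1022, 1.0821]), array([ 0.043 , -0.0157, -0.9989]))
top handle 0.52 [243.6, 350.0] 363
top handle_mid 0.72 [242.7, 346.0] 344
top carriage 0.97 [235.3, 351.8] 2806
top push_face 0.76 [234.2, 352.9] 3003
top push_face 0.52 [241.9, 347.0] 313
top bottle 0.64 [225.2, 194.9] 1032
top stud 0.82 [350.9, 285.1] 766
side (array([ 0.3422, -0.5943,  0.6008]), array([ 0.2357,  0.7716, -0.5908]))
side handle 0.74 [249.8, 318.2] 617
side handle_mid 0.92 [249.9, 320.3] 587
side handle_mid 0.66 [283.9, 333.3] 4902
side carriage 0.68 [249.6, 317.6] 763
side carriage 0.6 [284.7, 335.6] 4957
side push_face 0.89 [284.7, 333.8] 4946
side bottle 0.96 [177.6, 293.6] 1986
side stud 0.76 [269.7, 183.4] 1105
{'time': 0.7, 'joint_positions': array([ 1.0469,  0.0872,  1.3706, -0.    ,  1.6836, -0.1031]), 'qvel': array([-0.0019,  0.0014, -0.0018,  0.001 , -0.0008,  0.0009]), 'joint_torque': array([ -0.0011, -33.9897, -30.2529,   0.0716,   0.0233,  -0.    ]), 'tool_pos': array([0.2247, 0.5021, 0.2055]), 'ee_rot': array([3.1414, 0.    , 2.7208]), 'wrist_force': array([ 0.0063,  0.4375, -0.0479]), 'wrist_torque': array([-0.0134,  0.0342,  0.0373]), 'width': 0.094095441826227}
```

```bash
ls pics
```

```text
side0.png
top0.png
```

View pics/top0.png

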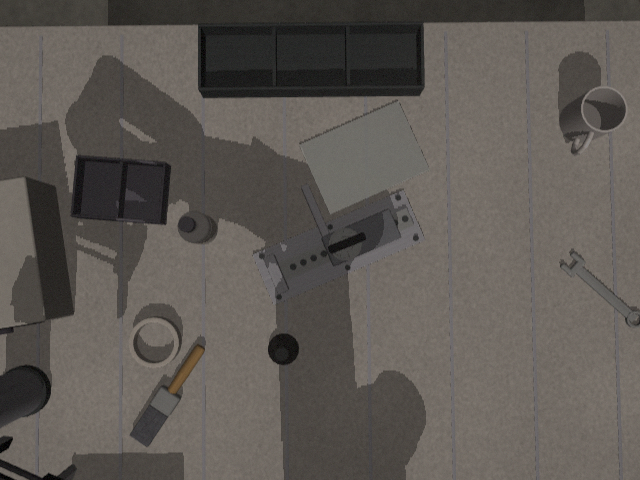

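View pics/side0.png

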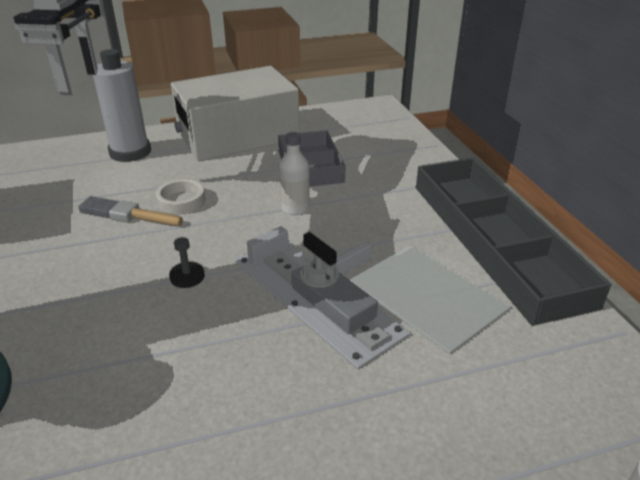

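Run:
```python
from h import *
import bench
np.set_printoptions(precision=4,suppress=True)
print([n for n in dir(bench) if not n.startswith('_')], getattr(bench,'tcp_to_grasp',None))
S={c:snapshot(c) for c in("top","side")}
def best(c,l,k=0): return silhouettes(c,l)[k]
for l in("handle_mid","bottle","stud","push_face"):
    a,b=best("top",l),best("side",l)
    p=tri([ray(S["top"],a["point"]),ray(S["side"],b["point"])])
    print(l,p,proj(S["top"],p),a["point"],proj(S["side"],p),b["point"])
m=best("top","handle_mid")["mask"];ys,xs=np.nonzero(m)
W=np.array([atz(S["top"],(r,c),0.108)[:2] for r,c in zip(ys,xs)])
u=np.linalg.svd(W-W.mean(0),full_matrices=0)[2][0];u*=np.sign(u[1]);print("bar",W.mean(0),u,np.arctan2(u[1],u[0]),np.ptp((W-W.mean(0))@u))
m=best("top","push_face")["mask"];ys,xs=np.nonzero(m)
q=np.array([atz(S["top"],(r,c),0.048)[:2] for r,c in zip(ys,xs)]);v=(q-W.mean(0))@u;w=(q-W.mean(0))@np.array([u[1],-u[0]])
print("carriage along",v.min(),v.max(),np.percentile(w,[1,50,99]))
for l,z in(("bottle",.1),("stud",.0)):
    m=best("top",l)["mask"];ys,xs=np.nonzero(m);print(l,[atz(S["top"],(r,c),z)[:2] for r,c in((ys.min(),xs.mean()),(ys.max(),xs.mean()),(ys.mean(),xs.min()),(ys.mean(),xs.max()))])
# zooms
t=cv2.resize(S["top"]["pixels"][170:310,230:440],None,fx=3.5,fy=3.5,interpolation=cv2.INTER_CUBIC)
cv2.imwrite("pics/topz.png",cv2.convertScaleAbs(t[:,:,::-1],alpha=2))
```

```text
['IKError', 'close_job', 'get_obs', 'silhouettes', 'snapshot', 'tcp_to_grasp'] 0.0188Traceback (most recent call last):
  File "<stdin>", line 8, in <module>
  File "<stdin>", line 6, in best
IndexError: list index out of range
```

```bash
cat >> h.py <<'E'
np.set_printoptions(precision=4,suppress=True)
def best(c,l,n=3):
    for _ in range(n):
        r=silhouettes(c,l)
        if r and r[0]["confidence"]>.45: return r[0]
        snapshot(c)
E
python3 - <<'E'
from h import *
S={c:snapshot(c) for c in("top","side")}
t=cv2.resize(S["top"]["pixels"][170:310,230:440],None,fx=3.5,fy=3.5,interpolation=cv2.INTER_CUBIC)
cv2.imwrite("pics/topz.png",cv2.convertScaleAbs(t[:,:,::-1],alpha=2))
B={(c,l):best(c,l) for l in("handle_mid","bottle","stud","push_face") for c in S}
for l in("handle_mid","bottle","stud","push_face"):
    a,b=B["top",l],B["side",l]
    if not(a and b): print("missing",l,a is None,b is None);continue
    p=tri([ray(S["top"],a["point"]),ray(S["side"],b["point"])])
    print(l,p,proj(S["top"],p),a["point"],proj(S["side"],p),b["point"])
for l,z in(("bottle",.1),("stud",.0)):
    if B["top",l] is None: continue
    m=B["top",l]["mask"];ys,xs=np.nonzero(m);print(l,[atz(S["top"],(r,c),z)[:2] for r,c in((ys.min(),xs.mean()),(ys.max(),xs.mean()),(ys.mean(),xs.min()),(ys.mean(),xs.max()))])
m=B["top","handle_mid"]["mask"];ys,xs=np.nonzero(m)
W=np.array([atz(S["top"],(r,c),0.108)[:2] for r,c in zip(ys,xs)])
u=np.linalg.svd(W-W.mean(0),full_matrices=0)[2][0];u*=np.sign(u[1]);print("bar",W.mean(0),u,np.arctan2(u[1],u[0]),np.ptp((W-W.mean(0))@u))
m=B["top","push_face"]["mask"];ys,xs=np.nonzero(m)
q=np.array([atz(S["top"],(r,c),0.048)[:2] for r,c in zip(ys,xs)]);v=(q-W.mean(0))@u;w=(q-W.mean(0))@np.array([u[1],-u[0]])
print("carriage along",v.min(),v.max(),np.percentile(w,[1,50,99]),get_obs()["time"])
E
```

```text
handle_mid [0.5374 0.048  0.0911] [np.float64(240.87896434795599), np.float64(343.08031773802367)] [241.2, 343.0] [np.float64(250.22576727548312), np.float64(319.3147599195235)] [250.2, 319.7]
bottle [0.567  0.2972 0.0641] [np.float64(225.93735210781657), np.float64(197.20024139782322)] [225.5, 197.3] [np.float64(179.27648222456997), np.float64(294.7277780124512)] [179.3, 294.3]
stud [0.3469 0.1485 0.0239] [np.float64(350.4016534505336), np.float64(285.7460538010616)] [350.8, 285.7] [np.float64(268.79794664920536), np.float64(183.9423327664148)] [268.8, 184.4]
push_face [0.5541 0.0247 0.0381] [np.float64(232.54974868753177), np.float64(354.5004971944441)] [233.3, 354.3] [np.float64(286.2657382560584), np.float64(334.86599630854374)] [286.2, 335.8]
bottle [array([0.591 , 0.2907]), array([0.5361, 0.2909]), array([0.5628, 0.3221]), array([0.5621, 0.2574])]
stud [array([0.3749, 0.1536]), array([0.319 , 0.1541]), array([0.3479, 0.1817]), array([0.3473, 0.1255])]
bar [0.5344 0.044 ] [-0.3699  0.9291] 1.9496694384918465 0.06510720267648032
carriage along -0.0971913514146049 0.034111445244671204 [-0.0269  0.0058  0.1176] 1.35
```

View pics/topz.png

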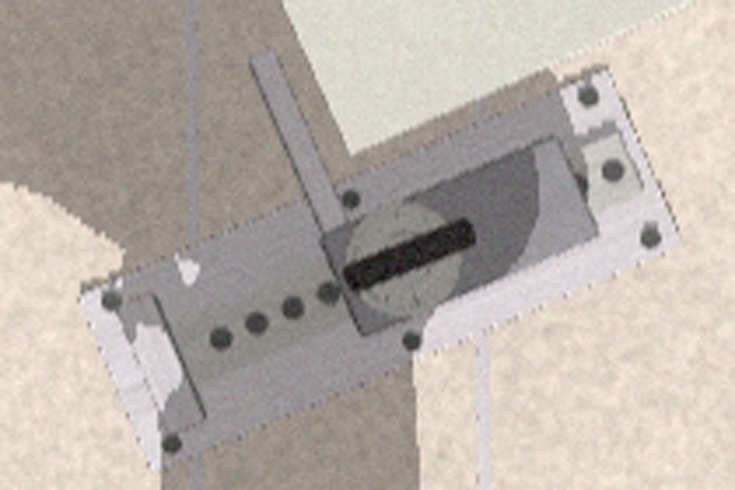

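>>> {"method": "play_rows", "body": {"rows": [[9.4,[31.1,-45.6,0],[0,0,-0.77]],[9.4,[31.1,-45.6,0],[0,0,-0.77]],[9.4,[31.1,-45.6,0],[0,0,-0.77]],[9.4,[31.1,-45.6,0],[0,0,-0.77]],[9.4,[31.1,-45.6,0],[0,0,-0.77]],[9.4,[31.1,-45.6,0],[0,0,-0.77]],[9.4,[31.1,-45.6,0],[0,0,-0.77]],[9.4,[31.1,-45.6,0],[0,0,-0.77]]]}}

```text
time: 2.02
tool_pos: [0.4132, 0.2249, 0.2058]
ee_rot: [3.14, -0.0, 1.95]
wrist_force: [0.3, -0.5, -0.1]
width: 0.094
```

>>> {"method": "play_rows", "body": {"rows": [[9.4,[12.2,-17.8,-1],[0,0,0]],[9.4,[12.2,-17.8,-1],[0,0,0]],[9.4,[12.2,-17.8,-1],[0,0,0]],[9.4,[12.2,-17.8,-1],[0,0,0]],[9.4,[12.2,-17.8,-1],[0,0,0]],[9.4,[12.2,-17.8,-1],[0,0,0]],[9.4,[12.2,-17.8,-1],[0,0,0]],[9.4,[12.2,-17.8,-1],[0,0,0]]]}}

```text
time: 2.68
tool_pos: [0.5342, 0.0488, 0.1953]
ee_rot: [-3.141, -0.001, 1.95]
wrist_force: [-0.3, 0.5, -0.1]
width: 0.0942
```

Run:
```python
from h import *
s=snapshot("wrist");save(s,"w1.png");b=best("wrist","handle_mid");o=get_obs()
print(o["tool_pos"],o["ee_rot"])
if b:
    m=b["mask"];ys,xs=np.nonzero(m)
    print(b["confidence"],b["point"],m.sum(),(ys.min(),ys.max(),xs.min(),xs.max()))
    print(atz(s,b["point"],.097),atz(s,b["point"],.108)); print(ray(s,[240,320]))
    cs=cv2.minAreaRect(np.array([atz(s,(r,c),.108)[:2]*1000 for r,c in zip(ys,xs)],np.float32));print(cs)
```

```text
[0.5339 0.05   0.1958] [ 3.1412 -0.0006  1.9524]
0.91 [252.9, 325.9] 1653 (np.int64(211), np.int64(298), np.int64(315), np.int64(334))
[0.5362 0.0459 0.097 ] [0.5349 0.0491 0.108 ]
(array([0.5033, 0.1252, 0.3741]), array([ 0.0876, -0.2497, -0.9644]))
((534.6327514648438, 46.52149200439453), (13.206768035888672, 64.99164581298828), 21.384973526000977)
```

View pics/w1.png

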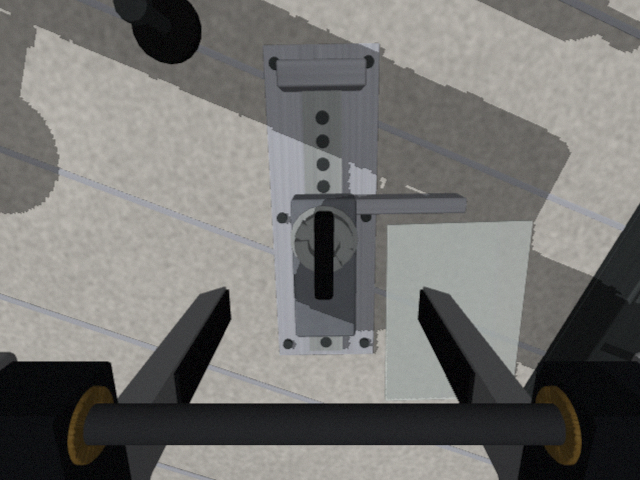

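>>> {"method": "play_rows", "body": {"rows": [[9.4,[0.1,-0.4,-4],[0,0,0]],[9.4,[0.1,-0.4,-8],[0,0,0]],[9.4,[0.1,-0.4,-10.5],[0,0,0]],[6,[0.1,-0.4,-11.6],[0,0,0]],[4,[0.1,-0.4,-11.6],[0,0,0]],[3,[0.1,-0.4,-11.6],[0,0,0]],[3,[0.1,-0.4,-11.6],[0,0,0]],[3,[0.1,-0.4,-11.6],[0,0,0]]]}}

```text
time: 3.45
tool_pos: [0.5373, 0.045, 0.0824]
ee_rot: [3.137, 0.002, 1.951]
wrist_force: [-0.3, -0.5, 1.1]
width: 0.064
```

Run:
```python
from h import *
s=snapshot("wrist");b=best("wrist","handle_mid");o=get_obs()
print(o["tool_pos"],o["ee_rot"],o["wrist_force"],o["width"])
cv2.imwrite("pics/w2.png",cv2.convertScaleAbs(s["pixels"][:,:,::-1],alpha=1.6))
if b:
    m=b["mask"];ys,xs=np.nonzero(m)
    print(b["confidence"],b["point"],m.sum(),(ys.min(),ys.max(),xs.min(),xs.max()))
for z in(.097,.108):print(proj(s,list(o["tool_pos"][:2])+[z]))
```

```text
[0.5369 0.0447 0.0817] [3.1378 0.0015 1.9509] [0.3882 0.2173 0.7476] 0.05616548216954322
0.66 [314.8, 318.5] 4405 (np.int64(246), np.int64(390), np.int64(305), np.int64(337))
[np.float64(318.42590508671464), np.float64(324.3631230574395)]
[np.float64(330.0564857475389), np.float64(324.5040643091456)]
```

View pics/w2.png

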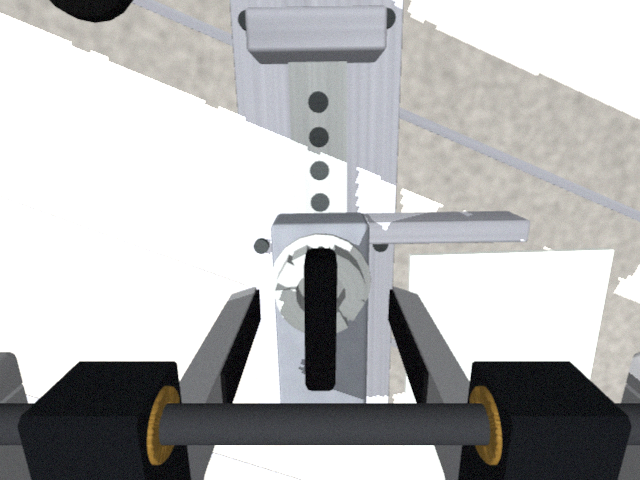

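>>> {"method": "play_rows", "body": {"rows": [[2.5,[-0.15,-0.05,0],[0,0,0]],[2,[-0.15,-0.05,0],[0,0,0]],[0.5,[-0.15,-0.05,0],[0,0,0]],[0.5,[-0.15,-0.05,0],[0,0,0]],[0.5,[-0.15,-0.05,0],[0,0,0]],[0.5,[-0.15,-0.05,0],[0,0,0]],[0.5,[-0.15,-0.05,0],[0,0,0]],[0.5,[-0.15,-0.05,0],[0,0,0]]]}}

```text
time: 4.22
tool_pos: [0.535, 0.0446, 0.0795]
ee_rot: [3.139, 0.0, 1.951]
wrist_force: [4.4, 1.7, -2.5]
width: 0.014
```

>>> {"method": "play_rows", "body": {"rows": [[0.5,[0,0,0.4],[0,0,0]],[0.5,[0,0,0.8],[0,0,0]],[0.5,[0,0,1.2],[0,0,0]],[0.5,[0,0,1.6],[0,0,0]],[0.5,[0,0,2.0],[0,0,0]],[0.5,[0,0,2.15],[0,0,0]],[0.5,[0,0,2.15],[0,0,0]],[0.5,[0,0,2.15],[0,0,0]]]}}

```text
time: 4.88
tool_pos: [0.5348, 0.0445, 0.0989]
ee_rot: [3.14, -0.0, 1.951]
wrist_force: [7.0, 1.5, -11.7]
width: 0.0136
```

>>> {"method": "play_rows", "body": {"rows": [[0.5,[0,0,0.1],[0,0,0.08]],[0.5,[0,0,0.1],[0,0,0.17]],[0.5,[0,0,0.1],[0,0,0.26]],[0.5,[0,0,0.1],[0,0,0.35]],[0.5,[0,0,0.1],[0,0,0.44]],[0.5,[0,0,0.1],[0,0,0.53]],[0.5,[0,0,0.1],[0,0,0.62]],[0.5,[0,0,0.1],[0,0,0.7]]]}}

```text
time: 5.55
tool_pos: [0.5343, 0.044, 0.0995]
ee_rot: [-3.141, -0.0, 2.655]
wrist_force: [7.4, 0.5, -10.7]
width: 0.0141
```

>>> {"method": "play_rows", "body": {"rows": [[0.5,[0,0,0],[0,0,0.08]],[0.5,[0,0,0],[0,0,0.16]],[0.5,[0,0,0],[0,0,0.24]],[0.5,[0,0,0],[0,0,0.32]],[0.5,[0,0,0],[0,0,0.35]],[0.5,[0,0,0],[0,0,0.35]],[0.5,[0,0,0],[0,0,0.35]]]}}

```text
time: 6.13
tool_pos: [0.5342, 0.0437, 0.0994]
ee_rot: [-3.141, -0.001, 3.001]
wrist_force: [7.6, -0.6, -10.1]
width: 0.014
```

Run:
```python
from h import *
s=snapshot("wrist");o=get_obs()
for k in("time","tool_pos","ee_rot","wrist_force","wrist_torque","width"):print(k,o[k])
cv2.imwrite("pics/w3.png",cv2.convertScaleAbs(s["pixels"][:,:,::-1],alpha=1.6))
```

```text
time 6.1833
tool_pos [0.5342 0.0437 0.0994]
ee_rot [-3.1408 -0.0005  3.0006]
wrist_force [  6.7176  -0.3139 -11.6545]
wrist_torque [-0.0566 -1.3704 -0.0018]
width 0.013824172212697251
```

View pics/w3.png

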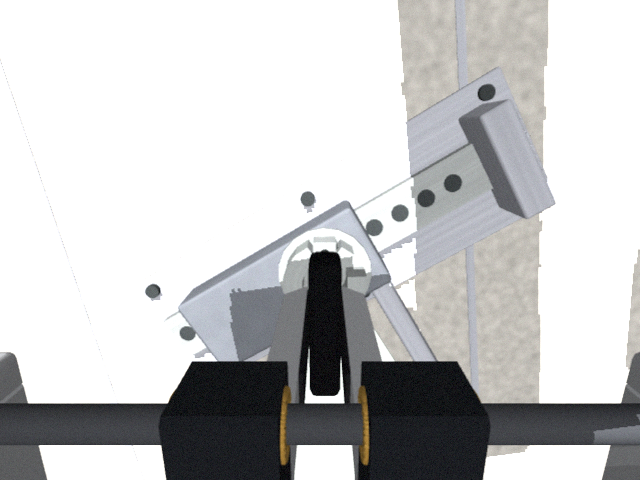

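>>> {"method": "play_rows", "body": {"rows": [[0.5,[0,0,-0.25],[0,0,0]],[0.5,[0,0,-0.5],[0,0,0]],[0.5,[0,0,-0.75],[0,0,0]],[0.5,[0,0,-0.9],[0,0,0]],[0.5,[0,0,-0.9],[0,0,0]],[0.5,[0,0,-0.9],[0,0,0]]]}}

```text
time: 6.68
tool_pos: [0.5343, 0.0438, 0.0916]
ee_rot: [-3.141, 0.0, 3.001]
wrist_force: [5.7, 0.0, -8.5]
width: 0.0137
```

>>> {"method": "play_rows", "body": {"rows": [[0.5,[0,0,-0.1],[0,0,0]],[0.5,[0,0,-0.2],[0,0,0]],[0.5,[0,0,-0.2],[0,0,0]],[0.5,[0,0,-0.2],[0,0,0]]]}}

```text
time: 7.02
tool_pos: [0.5344, 0.0438, 0.0914]
ee_rot: [-3.141, 0.001, 3.001]
wrist_force: [4.0, -0.7, -3.0]
width: 0.0136
```

>>> {"method": "play_rows", "body": {"rows": [[4,[0,0,-0.05],[0,0,0]],[6,[0,0,-0.05],[0,0,0]],[6,[0,0,-0.05],[0,0,0]],[6,[0,0,-0.05],[0,0,0]],[6,[0,0,2],[0,0,0]],[6,[0,0,6],[0,0,0]],[6,[0,0,10],[0,0,0]],[6,[0,0,10],[0,0,0]]]}}

```text
time: 7.68
tool_pos: [0.5378, 0.0442, 0.2007]
ee_rot: [3.14, 0.015, 3.001]
wrist_force: [-0.2, 0.2, 1.2]
width: 0.0596
```

Run:
```python
from h import *
s=snapshot("wrist");b=best("wrist","handle_mid");s2=snapshot("side");b2=best("side","handle_mid");o=get_obs()
for k in("time","tool_pos","wrist_force","width"):print(k,o[k])
save(s2,"x.png");cv2.imwrite("pics/w4.png",cv2.convertScaleAbs(cv2.hconcat([cv2.resize(s["pixels"],(400,300)),cv2.resize(s2["pixels"][190:370,230:420],(400,300))])[:,:,::-1],alpha=1.5))
if b and b2:
    print(b["confidence"],b2["confidence"],b2["mask"].sum(),tri([ray(s,b["point"]),ray(s2,b2["point"])]))
    ys,xs=np.nonzero(b["mask"]);print(cv2.minAreaRect(np.array([atz(s,(r,c),.12)[:2]*1000 for r,c in zip(ys,xs)],np.float32)))
```

```text
time 7.8833
tool_pos [0.5332 0.0442 0.1898]
wrist_force [ 0.5128 -0.3185  0.0462]
width 0.060084235824250265
0.84 0.63 795 [0.5366 0.0447 0.1107]
((532.5369262695312, 44.693809509277344), (14.765172004699707, 65.7335433959961), 81.46737670898438)
```

View pics/w4.png

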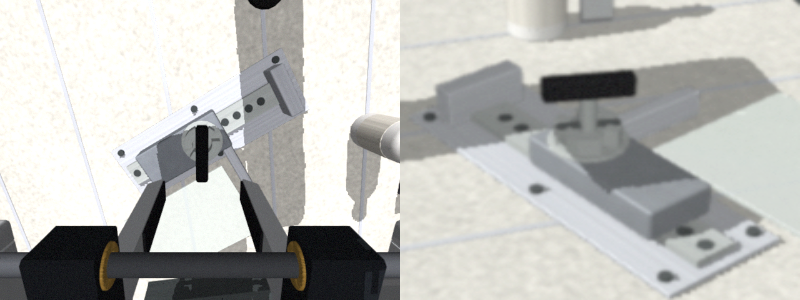

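>>> {"method": "play_rows", "body": {"rows": [[0,[2,-4,0],[0,0,-0.12]],[0,[4,-8,0],[0,0,-0.24]],[0,[5.2,-12.8,0],[0,0,-0.36]],[0,[5.2,-12.8,0],[0,0,-0.48]],[0,[5.2,-12.8,0],[0,0,-0.6]],[0,[5.2,-12.8,0],[0,0,-0.72]],[0,[5.2,-12.8,0],[0,0,-0.84]],[0,[5.2,-12.8,0],[0,0,-0.96]]]}}

```text
time: 8.55
tool_pos: [0.5847, -0.0839, 0.1879]
ee_rot: [-3.137, -0.004, 2.034]
wrist_force: [0.4, -0.1, 0.1]
width: 0.0101
```

>>> {"method": "play_rows", "body": {"rows": [[0,[0,0,-4],[0,0,-0.09]],[0,[0,0,-8],[0,0,-0.09]],[0,[0,0,-11],[0,0,-0.09]],[0,[0,0,-11],[0,0,-0.09]],[0,[0,0,-11],[0,0,-0.09]]]}}

```text
time: 8.97
tool_pos: [0.5832, -0.0832, 0.0771]
ee_rot: [-3.135, -0.005, 1.951]
wrist_force: [0.4, 0.2, 0.5]
width: 0.0003
```

Run:
```python
from h import *
s=snapshot("wrist");s2=snapshot("side");o=get_obs()
for k in("time","tool_pos","ee_rot","wrist_force","width"):print(k,o[k])
cv2.imwrite("pics/w5.png",cv2.convertScaleAbs(cv2.hconcat([cv2.resize(s["pixels"],(400,300)),cv2.resize(s2["pixels"][190:400,230:510],(400,300))])[:,:,::-1],alpha=1.5))
```

```text
time 9.0667
tool_pos [ 0.5868 -0.084   0.0824]
ee_rot [3.1401 0.001  1.9508]
wrist_force [0.0146 0.4883 0.3524]
width 9.376972790091804e-05
```

View pics/w5.png

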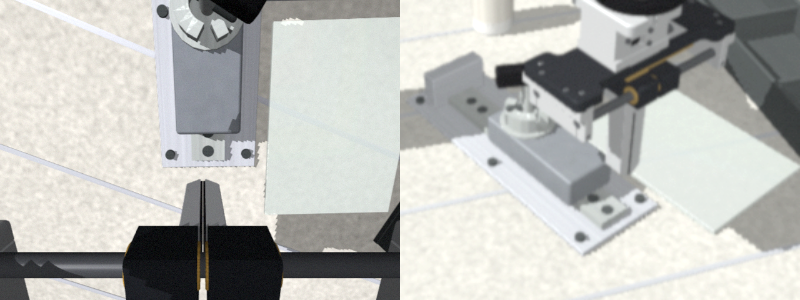

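>>> {"method": "play_rows", "body": {"rows": [[0,[0,0,-3],[0,0,0]],[0,[0,0,-5],[0,0,0]],[0,[0,0,-5.4],[0,0,0]],[0,[0,0,-5.4],[0,0,0]],[0,[0,0,-5.4],[0,0,0]],[0,[0,0,-5.4],[0,0,0]]]}}

```text
time: 9.57
tool_pos: [0.5879, -0.0843, 0.0299]
ee_rot: [3.138, 0.003, 1.951]
wrist_force: [-0.9, -0.5, -0.2]
width: 0.0006
```

>>> {"method": "play_rows", "body": {"rows": [[0,[-0.9,2.3,0],[0,0,0]],[0,[-1.2,3.0,0],[0,0,0]],[0,[-1.45,3.6,0],[0,0,0]],[0,[-1.7,4.2,0],[0,0,0]],[0,[-2.0,5.1,0],[0,0,0]],[0,[-2.4,6.0,0],[0,0,0]],[0,[-2.8,7.0,0],[0,0,0]]]}}

```text
time: 10.15
tool_pos: [0.5586, -0.0138, 0.0278]
ee_rot: [3.14, 0.001, 1.95]
wrist_force: [2.0, -3.3, 2.8]
width: 0.0004
```

>>> {"method": "play_rows", "body": {"rows": [[0,[-0.4,0.95,0],[0,0,0]],[0,[-0.75,1.85,0],[0,0,0]],[0,[-1.1,2.8,0],[0,0,0]],[0,[-1.4,3.5,0],[0,0,0]],[0,[-1.55,3.9,0],[0,0,0]],[0,[-1.65,4.2,0],[0,0,0]],[0,[-1.75,4.4,0],[0,0,0]],[0,[-1.75,4.4,0],[0,0,0]]]}}

```text
time: 10.82
tool_pos: [0.5413, 0.0269, 0.0268]
ee_rot: [-3.141, 0.008, 1.951]
wrist_force: [4.6, -10.7, -0.9]
width: 0.0003
```

Force is rising, so it is likely at the block; push a little more to confirm.

>>> {"method": "play_rows", "body": {"rows": [[0,[-0.1,0.2,0],[0,0,0]],[0,[-0.15,0.4,0],[0,0,0]],[0,[-0.15,0.4,0],[0,0,0]],[0,[-0.15,0.4,0],[0,0,0]]]}}

```text
time: 11.15
tool_pos: [0.5413, 0.027, 0.0269]
ee_rot: [-3.141, 0.015, 1.95]
wrist_force: [6.9, -18.4, -2.1]
width: 0.0001
```

>>> {"method": "play_rows", "body": {"rows": [[0,[0.4,-1,0],[0,0,0]],[0,[1.1,-2.8,0],[0,0,0]],[0,[2,-5,0],[0,0,0]],[0,[2,-5,4],[0,0,0]],[0,[2,-6,8],[0,0,0]],[0,[2,-8,12],[0,0,0]],[0,[2,-10,14],[0,0,0]],[0,[2,-10,14],[0,0,0]]]}}

```text
time: 11.82
tool_pos: [0.5615, -0.0683, 0.1731]
ee_rot: [3.133, 0.005, 1.948]
wrist_force: [0.6, 0.1, 0.4]
width: 0.0006
```

Run:
```python
from h import *
s=snapshot("top");b=best("top","handle_mid");s2=snapshot("side");b2=best("side","handle_mid");w=snapshot("wrist");o=get_obs()
for k in("time","tool_pos","wrist_force"):print(k,o[k])
if b and b2:
    p=tri([ray(s,b["point"]),ray(s2,b2["point"])]);print(b["confidence"],b2["confidence"],p,np.hypot(*(p[:2]-[.5355,.0455])))
    ys,xs=np.nonzero(b["mask"]);print(cv2.minAreaRect(np.array([atz(s,(r,c),.12)[:2]*1000 for r,c in zip(ys,xs)],np.float32)))
cv2.imwrite("pics/w6.png",cv2.convertScaleAbs(cv2.hconcat([cv2.resize(s["pixels"][150:330,170:410],(400,300)),cv2.resize(s2["pixels"][140:380,150:470],(400,300))])[:,:,::-1],alpha=1.5))
```

```text
time 12.0667
tool_pos [ 0.5574 -0.0643  0.1639]
wrist_force [ 0.1603 -0.169  -0.0079]
0.57 0.63 [0.5056 0.124  0.1075] 0.0840167338332249
((500.5281677246094, 124.15754699707031), (17.232370376586914, 60.732215881347656), 78.62356567382812)
```

View pics/w6.png

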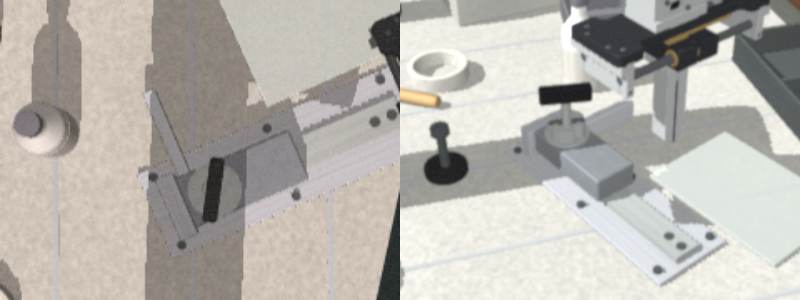

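Run:
```python
from h import *
s=snapshot("top");w=snapshot("wrist")
print([proj(s,[.5355-.366*t,.0455+.931*t,.048]) for t in(.034+.088,)])
cv2.imwrite("pics/w7.png",cv2.convertScaleAbs(cv2.hconcat([cv2.resize(s["pixels"][215:305,245:345],(400,360),interpolation=2),cv2.resize(w["pixels"],(400,360))])[:,:,::-1],alpha=1.8))
```

```text
[[np.float64(269.29087773769555), np.float64(278.3431227262537)]]
```

View pics/w7.png

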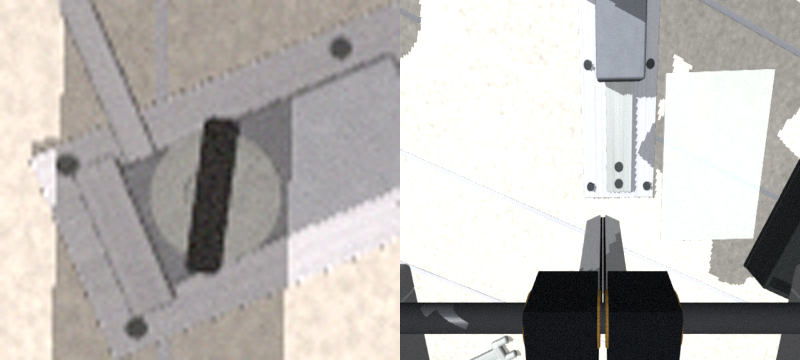

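```bash
python3 -c "
from h import *
print(close_job())"
```

```text
the job is handed in; nothing more can be done
None
```

The plunger is up and parked in its rest notch, and the carriage is pushed home against the end block. I handed the job in at about 12 s of the 51 s allowed. No verdict comes back, so what follows is only my own checks.

- **Plunger:** I gripped the T-handle and lifted it about 20 mm. I turned it 60° counter-clockwise and let it down until the notch took the load, at about 12 mm of lift. It stayed there after release: its angle measured 60° from locked and its height 111 mm (expected 109 mm). After the push it still stood up and turned, at 107.5 mm.
- **Carriage:** It slid at about 4 N. It then stalled hard: force rose from about 12 N to 20 N with no further movement. The last pictures show no gap at the end block.
- **Disagreement:** Two-view triangulation of the handle put the travel at 84 mm, not 88 mm. I put this down to error in the network's handle point, since the stall and the picture both say it is home.
- **Surroundings:** The bottle and stud are still upright, and the gripper was clear of everything, with wrist force near zero.

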